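# Seat the viscometer's measuring cup in its undercut holder

## Task

Get the viscometer ready for a measurement: stand the closed steel measuring cup on the instrument's base plate, slide it in under the lip of the aluminium cup holder and press it firmly home, by feel, against the stop at the back (a push of roughly 10 to 15 newtons; more than 25 would shift the setting). Then let go of the cup and swing the keeper bar with the red knob fully shut across the mouth of the holder, leaving the jar and the beaker as they stand.

Things in the scene. Friction and masses are not known exactly. Their poses are not given: they have to be found in the camera images.
- cup: closed measuring cup, 0.25 to 0.5 kg: steel cylinder 44 mm in diameter with a blue cap of the same diameter, 78 mm tall in all, on a flat round flange 64 mm in diameter, 6 mm thick. Grip it anywhere above the flange. Origin at the centre of its underside, z up; yaw means nothing. Starts on the bench, left or right of the instrument
- stand: the viscometer's stand, fixed: grey base plate, its top (the platform) 20 mm above the bench, x -145 to +105, y -78 to +85 mm. Origin at bench level below the middle seat point; +x = the way the cup slides in, z up. A bare steel column, 21 mm thick, 320 mm tall, stands at x 95, y 165 mm. The U-shaped aluminium cup holder lies on the platform, open towards -x
- apron (a point): point on the platform in front of the holder's mouth, free for setting the cup down: 100 mm before the middle seat point (stand x = -100, y = 0, z = 20 mm)
- seat (a point): middle seat point on the platform (stand x 0, y 0, z 20 mm). The holder is clamped through slots, reset at times, so it really sits up to 10 mm nearer (-x) or farther (+x): not measured. At the middle setting the seated cup's underside is centred here, the U spans x -33 to +50 (low foot to +94), y -45 to +45, its top 14 mm above the platform; stop, U and keeper shift together
- holder: the U-shaped holder; this entry is the frame of its fixed clamp screws: origin at the middle seat point, axes as the stand's. Pocket for the cup's flange: 67 mm wide between side walls, 8 mm high under a lip 6 mm thick, ending at a rigid stop; the slot between the lips is 51 mm wide. The mouth's first 16 mm are flared, 9 mm wider in all. Bedded =  pressed on the stop with over 8 N for 0.1 s
- keeper (a joint): keeper angle: steel bar 10 mm wide, top 13 mm above the platform, on an upright pivot at stand x -39 (+-10 with the holder), y -52 mm. 0 = shut, along +y across the mouth at an end stop, 2 mm clear of the bedded flange; grows counter-clockwise from above. Starts 2.0 to 2.6, stays put, moves with 1 N. Red knob 15 mm thick, 26 to 62 mm above the platform, on the bar 112 mm from the pivot
- jar: bystander: amber jar with green cap, 54 mm in diameter, 85 mm tall, loose, on the side of the instrument where the cup is not; origin at the centre of its underside
- beaker: bystander: glass beaker, 60 mm wide at the rim, 75 mm tall, loose, beyond the instrument; origin at the centre of its underside

How it is judged:
On the way, in this order (a step that is already met when the one before it is completed fails the run):
1. the cup, down in the pocket under the lip, is pressed against the holder's stop with more than 8 N (x of cup in the frame of seat between -0.0145 and 0.0145 m and y of cup in the frame of seat between -0.004 and 0.004 m and z of cup in the frame of seat below 0.003 m and contact force between cup and holder above 8 N), for 0.1 s.
2. with the cup in and let go, the keeper is shut (x of cup in the frame of seat between -0.0145 and 0.0145 m and y of cup in the frame of seat between -0.004 and 0.004 m and value of joint keeper below 0.06 rad and contact force between the fingers and cup below 0.1 N), for 0.2 s.
At the end, for the whole second after the job is handed in: cup upright (2 degrees) and at rest on the platform in the pocket between stop and keeper (within 14 mm of the middle seat point along the slide, 4 mm across); keeper shut (within 0.06 rad), possible only with the cup home to about 2 mm; jar and beaker where they were (within 20 mm) (x of cup in the frame of seat between -0.0145 and 0.0145 m and y of cup in the frame of seat between -0.004 and 0.004 m and z of cup in the frame of seat below 0.002 m and angle between cup's own z axis and vertical below 0.04 rad and value of joint keeper below 0.06 rad and linear speed of cup below 0.01 m/s and distance of each of jar, beaker from where it was at the start of the episode below 0.02 m); the robot touches nothing.
It fails at once if the cup was rammed into the holder: more than 25 N between them (contact force between cup and holder above 25 N).
It fails at once if the cup was slammed down on the base plate: more than 60 N (contact force between cup and stand above 60 N).
It fails at once if the cup fell over (angle between cup's own z axis and vertical above 0.5 rad).
It fails at once if a bystander was knocked over (angle between any of jar, beaker's own z axis and vertical above 0.4 rad).
It also fails if it takes over 72 s, if anything falls off the work surface, if the arm or the gripper's body presses on something with over 40 N, if the wrist force passes 120 N, or if a joint passes its speed limit or range.

## Robot

A 7-joint arm with a two-finger parallel gripper is mounted at the origin on the work surface. World frame = base frame: x ahead of the robot, y to its left, z up, the work surface at z = 0. Lengths are in m, angles in rad, forces in N, time in s.
With the tool pointing down it reaches from about 0.35 to 0.9 m from the base axis. Payload 19.9 kg.
Tool frame: the origin (TCP) lies at the very end of the fingers, on their centre line; the grasp point (between the pads) lies 19 mm behind it; z points along the fingers, y is the line along which they close (so a half turn about z gives the same grasp; the last joint's range is limited). The gripper opens to 85 mm and grips with 20 to 120 N. Pads are 22 mm wide; open, the fingers measure 114 mm over their backs; the gripper's body (76 mm by 85 mm) begins 54 mm behind the grasp point. The pads swing forward as they close: fully open they stand 13 mm farther back than shut.
Start: joints at [1.117, 0.417, -0.01, 1.614, 0.005, 1.111, -0.053], TCP at [0.25, -0.573, 0.231] pointing down, gripper open.
Joint ranges: [-2.81, 2.81], [-0.39, 2.02], [-1.27, 1.25], [0.06, 2.57], [-1.19, 4.33], [0.19, 2], [-2.82, 2.82]. Speed limits (rad/s): [1.89, 1.89, 2.39, 2.39, 3.01, 3.01, 3.01].

## Interface

Orientations are given as a rotation vector (axis times angle).
In Python, from plant import bot gives the robot as it stands. The module is installed in compiled form; this text tells all that it offers.
- The arm moves only by the shell command python3 -m creep 'ROWS'. ROWS is JSON, one flat list of numbers, 7 for each row, row after row: the shift along the tool's x, y, z in m, then the turn, a rotation vector about the tool's x, y, z in degrees, then the opening, from 0 (shut) to 1 (fully open). In form: [dx, dy, dz, wx, wy, wz, hand, dx, dy, dz, wx, wy, wz, hand, ...]. A call has 1 to 10 rows; each row is the pose to reach, as a shift and turn from the pose commanded when the call began, along the tool's axes at that moment; what a row does not reach only later rows make up. A row lasts 1/8 s, in which the tool goes at most 62.5 mm and 10.7 degrees, less where a joint would pass 70% of its speed; a pose out of reach is approached as far as the arm can. A call with a gripper value outside its range is refused whole. The fingers move at their own pace and stop on an object; the grip force is fixed at half the most. Time passes only in rows, so rows that repeat a pose let the fingers close. It gives the time, the measured TCP pose, the force, the opening and the grip force at its end, in the units of the state.
- bot.get_state(): the state, without advancing time (a new reading comes with each control period).
- bot.capture(name): name is "scene" or "top" or "wrist"; returns a dict with "color" (384x512x3 uint8, blue, green, red), "K" (3x3 intrinsics, pixels), "k1" (the pictures are not rectified: a ray, as slopes to the right and down, at radius r is drawn at 1 + k1 r^2 times it, then the intrinsics apply), "rvec" (rotation vector, rad) and "tvec" (3), from world to camera coordinates, as OpenCV has them; the wrist camera has in their place "mount" (4x4, takes a point from camera to tool coordinates, whose origin is the TCP and whose axes are the flange's). Camera axes: x right, y down, z forward; pixel columns grow to the right and rows downward; lengths in m; the calibration is good to about 2 mm. A picture is of the moment at which its call begins: read the wrist's pose just before it. There is no depth.
- bot.hand_in(): hands the job in; it is judged then, once.
The state is a dict: "clock": time; "joint_pos": joint angles; "joint_velocities": joint speeds; "joint_torque": joint torques, N m; "ee_pos": TCP position; "orientation": TCP orientation; "force": force on the tool from outside, world axes, zero at the start; "moment": the same for the moment, N m; "grip_width": finger opening in m; "gripper_force": force on a finger pad.
Only numpy, scipy, OpenCV 4.12 (cv2) and the standard library are available. Lean on these libraries where they do the work, as an engineer would, in place of code of your own. Each camera call takes 0.05 s, during which the arm holds its last target. There are 200 camera calls.

## Working session

There is one attempt and no reset: what is moved stays moved. The work goes in short steps, Python scripts to look and compute and a shell command to move; the robot and the scene stay as the last step left them, time stands still between calls to the robot, and variables do not carry over. Pictures are saved under pics/ and viewed, at most 10 in all, crops included, and the job is handed in when it is done.

```bash
mkdir -p pics
cat > h.py <<'E'
import numpy as np,cv2,pickle
from plant import bot
def snap(n,f):
    s=bot.get_state();c=bot.capture(n);cv2.imwrite('pics/'+f+'.png',c['color'])
    c['s']=s;pickle.dump(c,open(f+'.pkl','wb'));return c
def pose(c):
    if 'mount' in c:
        T=np.eye(4);T[:3,:3]=cv2.Rodrigues(np.array(c['s']['orientation'],float))[0];T[:3,3]=c['s']['ee_pos']
        M=T@np.array(c['mount']);return M[:3,:3],M[:3,3]
    R=cv2.Rodrigues(np.array(c['rvec'],float))[0];return R.T,-R.T@np.array(c['tvec']).ravel()
def ray(c,u,v,z):
    K=np.array(c['K'],float);p=cv2.undistortPoints(np.array([[[u,v]]],float),K,np.array([float(c['k1']),0,0,0]))[0,0]
    R,o=pose(c);d=R@np.array([p[0],p[1],1]);return o+d*(z-o[2])/d[2]
def proj(c,P):
    R,o=pose(c);q=(np.atleast_2d(P)-o)@R;K=np.array(c['K'],float)
    return cv2.projectPoints(q,np.zeros(3),np.zeros(3),K,np.array([float(c['k1']),0,0,0]))[0][:,0]
E
python3 - <<'E'
from h import *
s=bot.get_state();print({k:np.round(v,3) for k,v in s.items()})
for n in('scene','top'):
    c=snap(n,n+'0');print(n,pose(c)[1],c['K'][0],c['k1'])
E
```

```text
{'clock': np.float64(0.0), 'joint_pos': array([ 1.118,  0.418, -0.01 ,  1.614,  0.005,  1.111, -0.053]), 'joint_velocities': array([ 0.001,  0.004, -0.   ,  0.   , -0.003, -0.003,  0.   ]), 'joint_torque': array([-2.0000e-03, -8.6447e+01,  6.7800e-01, -4.3490e+01,  1.9000e-02,
        8.0000e-03,  0.0000e+00]), 'ee_pos': array([ 0.25 , -0.572,  0.231]), 'orientation': array([-3.074e+00, -6.420e-01,  1.000e-03]), 'force': array([-0.437, -0.387, -0.248]), 'moment': array([ 0.016,  0.027, -0.031]), 'gripper_force': np.float64(0.0), 'grip_width': np.float64(0.085)}
scene [1.28043489 0.26206287 0.70758981] [368.82154926   0.         253.9519361 ] -0.0578697383502692
top [ 0.47663478 -0.01528794  1.31690545] [463.38850449   0.         253.46397763] -0.0023420341353092137
```

View pics/top0.png

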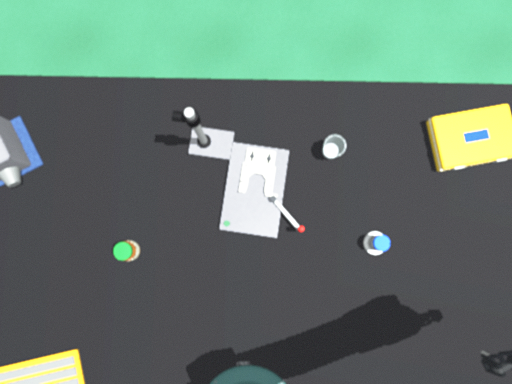

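View pics/scene0.png

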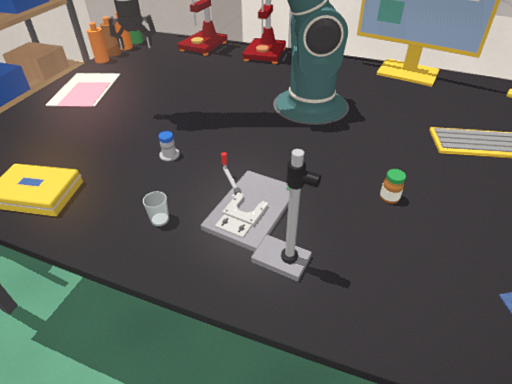

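The top view shows the plate with corners at about (233,143), (289,150), (277,236) and (221,230). The holder's mouth faces down, and the keeper knob is at (301,229). The cup cap is at (382,243) with its flange at (375,244), the jar is at (124,251), the beaker at (334,147), and the column base at (204,141). The scene view agrees.

Run:
```python
from h import *
from scipy.optimize import least_squares
c=pickle.load(open('top0.pkl','rb'));im=c['color']
px=[(233,143),(289,150),(277,236),(221,230)]
W=np.array([ray(c,*p,.02)[:2] for p in px]);print(W.round(4))
S=np.array([(105,85),(105,-78),(-145,-78),(-145,85)])/1e3
def T(q,S):
    a=q[2];return np.array(q[:2])+S@np.array([[np.cos(a),np.sin(a)],[-np.sin(a),np.cos(a)]])
r=least_squares(lambda q:(T(q,S)-W).ravel(),[.5,0,0]);print('stand',r.x,'res',r.fun.round(4))
q=r.x
print('cup',ray(c,382,243,.078),ray(c,375.5,244,.006),'jar',ray(c,124,251,.085),'beaker',ray(c,334,147,.04))
print('knob',ray(c,301,229,.082),'pivot nom',T(q,np.array([[-.039,-.052]])),'apron',T(q,np.array([[-.1,0]])))
print('column',T(q,np.array([[.095,.165]])))
R=cv2.Rodrigues(np.array(bot.get_state()['orientation']))[0];print(R.round(3))
c2=cv2.resize(im[120:280,190:410],None,fx=3.6,fy=3.6,interpolation=cv2.INTER_CUBIC);cv2.imwrite('pics/t1.png',c2)
```

```text
[[ 0.7529  0.0575]
 [ 0.7356 -0.1019]
 [ 0.4918 -0.0715]
 [ 0.5054  0.0851]]
stand [ 0.64089731 -0.01341578 -0.1115376 ] res [ 0.0018  0.0019  0.001  -0.0007 -0.0037 -0.0033  0.0009  0.0021]
cup [ 0.47807731 -0.34797102  0.078     ] [ 0.47500491 -0.34905693  0.006     ] jar [0.44345501 0.33537714 0.085     ] beaker [ 0.74244199 -0.22614025  0.04      ]
knob [ 0.51084985 -0.13229949  0.082     ] pivot nom [[ 0.59635171 -0.06075171]] apron [[ 0.5415187  -0.00228513]]
column [[0.75367256 0.13998481]]
[[ 0.916  0.4   -0.   ]
 [ 0.4   -0.916  0.001]
 [-0.    -0.001 -1.   ]]
```

View pics/t1.png

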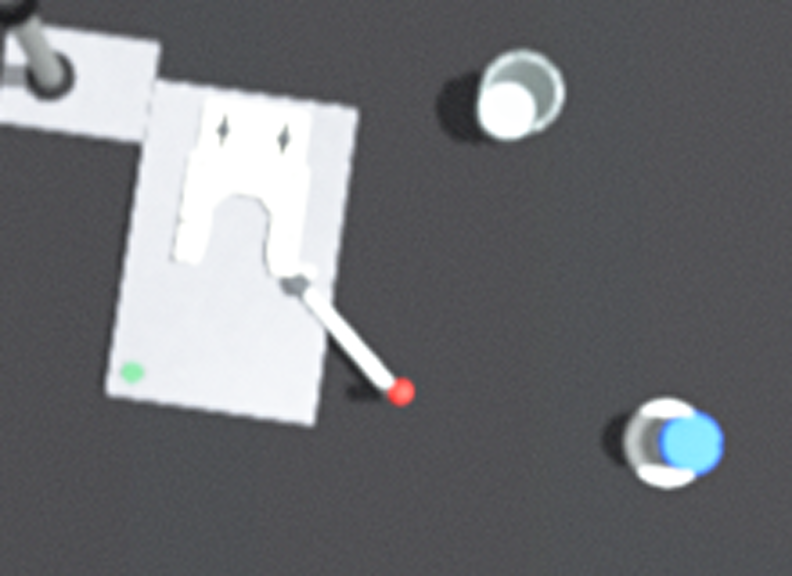

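```bash
python3 -m creep '[0.297,-0.114,0.03,0,0,30,1, 0.297,-0.114,0.03,0,0,30,1, 0.297,-0.114,0.03,0,0,30,1, 0.297,-0.114,0.03,0,0,30,1, 0.297,-0.114,0.03,0,0,30,1, 0.297,-0.114,0.03,0,0,30,1, 0.297,-0.114,0.03,0,0,30,1]'
python3 - <<'E'
from h import *
c=snap('wrist','w1');print(np.array(c['mount']).round(3),c['K'],c['k1'])
print('pred cup top',proj(c,[[.477,-.3485,.078],[.477,-.3485,0.006]]))
E
```

```text
clock: 0.98
ee_pos: [0.4772, -0.3485, 0.2009]
orientation: [-3.136, 0.172, 0.001]
force: [-1.3, -0.4, 0.5]
grip_width: 0.085
gripper_force: 0.0
[[ 0.    -0.95  -0.312  0.079]
 [ 1.     0.     0.    -0.   ]
 [-0.    -0.312  0.95  -0.142]
 [ 0.     0.     0.     1.   ]] [[341.92202176   0.         256.12615272]
 [  0.         341.92202176 188.00729956]
 [  0.           0.           1.        ]] -0.06387755305772846
pred cup top [[256.18840399 178.87926396]
 [256.18754802 158.43620921]]
```

View pics/w1.png

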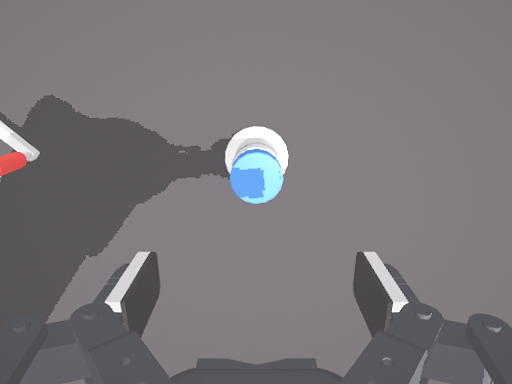

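The wrist view shows the cap centre at (256.5,177) and the flange at (257,157), within about 1 mm of the prediction. I'll descend and grip.

```bash
python3 -m creep '[0,0,0.06,0,0,0,1, 0,0,0.12,0,0,0,1, 0,0,0.16,0,0,0,1, 0,0,0.178,0,0,0,1, 0,0,0.178,0,0,0,0, 0,0,0.178,0,0,0,0, 0,0,0.178,0,0,0,0, 0,0,0.178,0,0,0,0, 0,0,0.178,0,0,0,0]'
```

```text
clock: 2.15
ee_pos: [0.4775, -0.3501, 0.0252]
orientation: [3.135, -0.176, 0.003]
force: [-2.0, 1.0, 8.4]
grip_width: 0.0426
gripper_force: 60.0
```

```bash
python3 -m creep '[0,0,-0.05,0,0,0,0, 0,0,-0.11,0,0,0,0, 0,0,-0.15,0,0,0,0, 0.005,-0.055,-0.17,0,0,0,0, 0.01,-0.115,-0.17,0,0,0,0, 0.015,-0.175,-0.17,0,0,0,0, 0.02,-0.235,-0.17,0,0,0,0, 0.025,-0.295,-0.17,0,0,0,0, 0.025,-0.345,-0.17,0,0,0,0, 0.025,-0.353,-0.17,0,0,0,0]'
python3 - <<'E'
from h import *
c=snap('wrist','w2');print(bot.get_state()['joint_pos'].round(2))
q=[.6409,-.0134,-.1115]
a=q[2];R=np.array([[np.cos(a),-np.sin(a)],[np.sin(a),np.cos(a)]])
S=np.array([(105,85),(105,-78),(-145,-78),(-145,85),(-33,45),(-33,-45),(-39,-52)])/1e3
P=np.c_[S@R.T+q[:2],[.02]*4+[.034]*2+[.033]];print(proj(c,P).round(1))
E
```

```text
clock: 3.4
ee_pos: [0.541, 0.0024, 0.1943]
orientation: [-3.136, 0.167, -0.002]
force: [0.2, 0.1, -3.6]
grip_width: 0.043
gripper_force: 63.6
[ 0.1   0.31 -0.19  1.86  0.07  0.97 -1.8 ]
[[157.9 -84.4]
 [359.9 -83.2]
 [338.9 206.9]
 [175.3 206.1]
 [209.6  90.2]
 [314.5  90.8]
 [322.   97.9]]
```

View pics/w2.png

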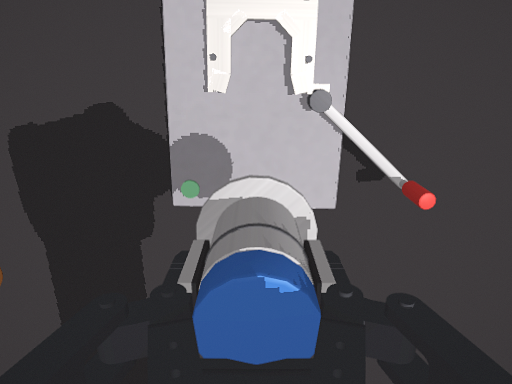

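The wrist view shows the held cup, with its flange spanning about columns 197–317 at row 230. The holder arms' outer edges are at columns 207 and 317, with the front ends at row ~92. The keeper pivot is at (320,100) and the knob at (426,200). I'll extract the edges numerically.

Run:
```python
from h import *
c=pickle.load(open('w2.pkl','rb'));g=cv2.cvtColor(c['color'],cv2.COLOR_BGR2GRAY).astype(float)
for r in (10,40,60,70,80,130,150,170):
    d=np.diff(cv2.GaussianBlur(g,(3,3),0)[r]);i=[k for k in range(150,370) if abs(d[k])>9 and abs(d[k])>=abs(d[k-1]) and abs(d[k])>=abs(d[k+1])]
    print(r,[(k,int(d[k])) for k in i])
for col in (212,218,222,296,302,308,185,330):
    d=np.diff(cv2.GaussianBlur(g,(3,3),0)[:,col]);print('col',col,[(k,int(d[k])) for k in range(60,215) if abs(d[k])>9 and abs(d[k])>=abs(d[k-1]) and abs(d[k])>=abs(d[k+1])])
```

```text
10 [(159, -13), (162, 60), (201, -30), (205, 55), (317, -32), (352, -45)]
40 [(163, 61), (203, -27), (206, 57), (230, -33), (285, -27), (291, 68), (315, -35), (350, -50)]
60 [(164, 59), (203, -29), (206, 61), (209, -28), (215, 27), (230, -30), (284, -26), (290, 64), (304, -57), (311, 53), (314, -38), (348, -46)]
70 [(162, -10), (165, 55), (202, -26), (206, 53), (230, -31), (283, -27), (290, 61), (313, -35), (347, -45)]
80 [(165, 47), (204, -29), (207, 59), (228, -32), (284, -28), (291, 59), (313, -28), (346, -45)]
130 [(168, 52), (334, -24), (342, 32), (357, -60)]
150 [(169, 32), (227, 27), (337, -14), (340, -48), (346, -9), (361, 45)]
170 [(170, 39), (232, 26), (338, -48), (357, -10)]
col 212 [(60, 51), (91, -21), (135, -19), (194, 27), (199, -31)]
col 218 [(90, -42), (93, 13), (140, -23), (189, 32), (198, -27)]
col 222 [(92, -24), (142, -18), (187, 35), (198, -31)]
col 296 [(94, -30), (188, -15), (191, 30)]
col 302 [(92, -59), (95, 16), (97, -17), (104, 18), (108, 15), (193, -12), (196, 25)]
col 308 [(62, 52), (93, -68), (105, 13), (110, 33), (204, 12)]
col 185 [(135, -31), (181, 13), (196, 14), (205, -48)]
col 330 [(93, -12), (105, 29), (117, -31), (123, 27), (208, -49)]
```

```bash
python3 -c "
import cv2;a=cv2.imread('pics/w2.png')[0:215,150:362];cv2.imwrite('pics/w2c.png',cv2.resize(a,None,fx=2.79,fy=2.79,interpolation=cv2.INTER_CUBIC)[:600])"
```

```text
(no output)
```

View pics/w2c.png

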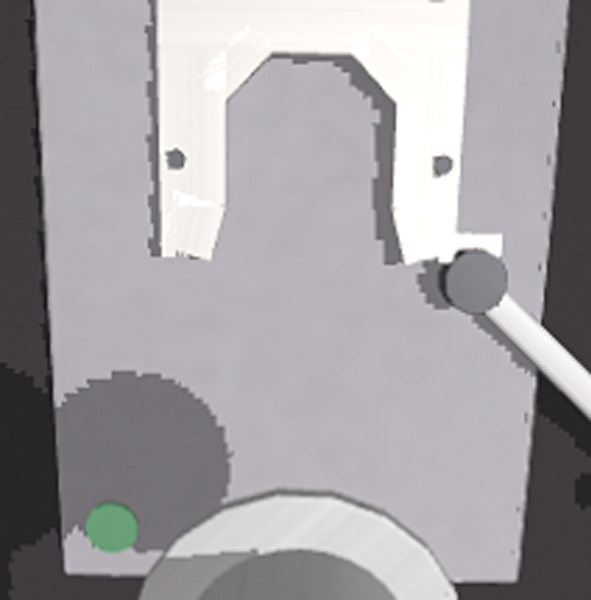

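The crop shows the slot's inner edges at about columns 230.5 and 291, the plate edges and the holder front at row ~92. Next I'll fit the stand pose from these.

Run:
```python
from h import *
from scipy.optimize import least_squares
c=pickle.load(open('w2.pkl','rb'))
E=[]  # u,v,z, axis, value(stand), kind
for u,v in [(162.5,10.5),(163.5,40.5),(165.5,70.5),(168.5,130.5),(170.5,170.5)]: E.append((u,v,.02,1,.085,0))
for u,v in [(352.5,10.5),(350.5,40.5),(347.5,70.5),(340.5,150.5),(338.5,170.5)]: E.append((u,v,.02,1,-.078,0))
for u,v in [(185.5,205.5),(330.5,208.5)]: E.append((u,v,.02,0,-.145,0))
for u,v in [(206.5,40.5),(206.5,60.5),(206.5,70.5)]: E.append((u,v,.034,1,.045,0))
for u,v in [(315.5,40.5),(314.5,60.5),(313.5,70.5)]: E.append((u,v,.034,1,-.045,0))
for u,v in [(230.5,40.5),(230.5,60.5),(230.5,70.5)]: E.append((u,v,.034,1,.0255,0))
for u,v in [(291.3,40.5),(290.5,60.5),(290.5,70.5)]: E.append((u,v,.034,1,-.0255,0))
for u,v in [(218.5,91),(308.5,93.5)]: E.append((u,v,.034,0,-.033,1))
W=np.array([ray(c,*e[:3])[:2] for e in E]);R_,o=None,None
def f(q):
    a=q[2];R=np.array([[np.cos(a),-np.sin(a)],[np.sin(a),np.cos(a)]])
    S=(W-q[:2])@R;return np.array([S[i,e[3]]-e[4]-(q[3] if e[5] else 0) for i,e in enumerate(E)])
r=least_squares(f,[.64,-.013,-.11,0],loss='soft_l1',f_scale=.001);q=r.x;print(q.round(4));print((f(q)*1e3).round(1))
a=q[2];R=np.array([[np.cos(a),-np.sin(a)],[np.sin(a),np.cos(a)]])
s=c['s'];T=cv2.Rodrigues(s['orientation'])[0];print('tool x',T[:,0],'yaw',np.arctan2(T[1,0],T[0,0]))
print('tcp in stand',(s['ee_pos'][:2]-q[:2])@R)
for n,u,v,z in[('knob',426,201,.07),('pivot',320,100,.036)]: print(n,(ray(c,u,v,z)[:2]-q[:2])@R)
# cup flange front edge/ sides in image: expected for cup centered at tcp
P=s['ee_pos'];fl=[P+T@np.array([0.032*np.cos(t),.032*np.sin(t),.0232-.006]) for t in (0,np.pi/2,-np.pi/2)];print(proj(c,fl).round(1))
```

```text
[ 0.6405 -0.012  -0.1267 -0.001 ]
[-0.8 -0.5 -1.1 -1.  -0.8  0.7  0.3  0.7  0.4  0.5  0.1 -0.1  0.1  0.4
  0.5 -0.  -0.2  0.1 -0.3 -0.3 -0.3  0.5  0.5  0.1  0.2 -0.2]
tool x [ 0.99431339 -0.10648788  0.00110001] yaw -0.10669023834652747
tcp in stand [-0.10055747  0.00177285]
knob [-0.1174182  -0.14206736]
pivot [-0.03927986 -0.0517508 ]
[[256.1 177.7]
 [317.9 237.1]
 [194.3 237.1]]
```

```bash
python3 -m creep '[0,0.0018,0.03,0,0,1.15,0, 0,0.0018,0.07,0,0,1.15,0, 0,0.0018,0.105,0,0,1.15,0, 0,0.0018,0.13,0,0,1.15,0, 0,0.0018,0.140,0,0,1.15,0, 0,0.0018,0.143,0,0,1.15,0, 0,0.0018,0.143,0,0,1.15,0, 0,0.0018,0.143,0,0,1.15,0]'
cat >> h.py <<'E'
Q=np.array([.6405,-.012,-.1267])
def st(p):
    a=Q[2];return (np.asarray(p)[...,:2]-Q[:2])@np.array([[np.cos(a),-np.sin(a)],[np.sin(a),np.cos(a)]])
def rep():
    s=bot.get_state();T=cv2.Rodrigues(s['orientation'])[0]
    print('st',st(s['ee_pos']).round(4),'z',s['ee_pos'][2].round(4),'yaw',np.arctan2(T[1,0],T[0,0]).round(4),'tilt',(np.degrees(T[:2,2])).round(2),'F(stand)',(st(s['force'][:2]+Q[:2])).round(2),s['force'][2].round(2),'M',s['moment'].round(2))
E
python3 -c "from h import *;rep()"
```

```text
clock: 4.45
ee_pos: [0.5412, -0.0033, 0.0511]
orientation: [-3.135, 0.207, -0.002]
force: [0.1, -0.2, -5.1]
grip_width: 0.0428
gripper_force: 63.5
st [-0.0996 -0.0039] z 0.0511 yaw -0.132 tilt [ 0.07 -0.  ] F(stand) [ 0.14 -0.21] -5.09 M [-0.01  0.    0.03]
```

Run:
```python
from h import *
c=snap('wrist','w3');rep()
g=cv2.GaussianBlur(cv2.cvtColor(c['color'],cv2.COLOR_BGR2GRAY).astype(float),(3,3),0)
a=Q[2];R=np.array([[np.cos(a),-np.sin(a)],[np.sin(a),np.cos(a)]])
for z,S in((.034,[(x/1e3,y/1e3) for x in(-15,-5,-25) for y in(45,25.5,-25.5,-45)]),(.02,[(x/1e3,y/1e3) for x in(-70,-50) for y in (85,-78)])):
  for p in S:
    P=np.r_[R@np.array(p)+Q[:2],z];u,v=proj(c,P)[0]
    if not(15<u<497 and 1<v<383): print(p,u,v);continue
    d=np.diff(g[int(v)]);k=[j for j in range(int(u)-14,int(u)+14) if abs(d[j])>15 and abs(d[j])>=abs(d[j-1]) and abs(d[j])>=abs(d[j+1])]
    print(p,u.round(1),v.round(1),[(round((st(ray(c,j+.5,v,z))[1]-p[1])*1e3,1),int(d[j])) for j in k])
```

```text
st [-0.0997 -0.0038] z 0.051 yaw -0.132 tilt [0.06 0.  ] F(stand) [-0.19  0.54] -4.66 M [ 0.02 -0.02  0.06]
(-0.015, 0.045) 145.4 65.3 [(np.float64(-0.0), 23)]
(-0.015, 0.0255) 188.9 64.5 [(np.float64(0.2), -34)]
(-0.015, -0.0255) 303.8 63.7 [(np.float64(0.1), 74)]
(-0.015, -0.045) 347.5 63.9 [(np.float64(0.0), -35)]
(-0.005, 0.045) 143.4 41.5 [(np.float64(0.9), -25), (np.float64(-0.0), 56), (np.float64(-1.8), -58)]
(-0.005, 0.0255) 187.6 40.6 [(np.float64(0.0), -35)]
(-0.005, -0.0255) 304.5 39.7 [(np.float64(6.1), -28), (np.float64(0.0), 72)]
(-0.005, -0.045) 349.0 40.0 [(np.float64(2.0), 64), (np.float64(0.2), -41)]
(-0.025, 0.045) 147.4 88.3 [(np.float64(0.9), -17), (np.float64(-0.0), 47)]
(-0.025, 0.0255) 190.1 87.7 [(np.float64(1.6), -38)]
(-0.025, -0.0255) 303.1 86.9 [(np.float64(5.2), -24), (np.float64(-1.5), 66)]
(-0.025, -0.045) 346.1 87.0 [(np.float64(-0.2), -32)]
(-0.07, 0.085) 90.1 175.7 [(np.float64(-0.8), 30)]
(-0.07, -0.078) 394.8 174.1 [(np.float64(2.9), -23), (np.float64(0.7), -27), (np.float64(-2.0), 24)]
(-0.05, 0.085) 84.4 138.7 [(np.float64(-1.1), 25)]
(-0.05, -0.078) 399.2 136.8 [(np.float64(5.6), -18), (np.float64(0.9), -46)]
```

View pics/w3.png

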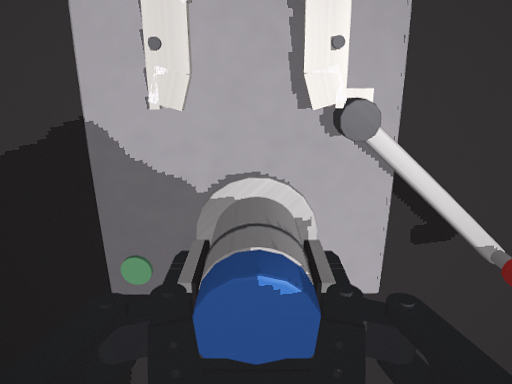

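The fit holds: the slot edges agree within 0.2 mm and the cup is 3.8 mm off in y. I'll correct that and set it down.

```bash
python3 -m creep '[0,-0.0038,0,0,0,-0.3,0, 0,-0.0038,0.002,0,0,-0.3,0, 0,-0.0038,0.004,0,0,-0.3,0, 0,-0.0038,0.005,0,0,-0.3,0, 0,-0.0038,0.0055,0,0,-0.3,0, 0,-0.0038,0.006,0,0,-0.3,0, 0,-0.0038,0.006,0,0,-0.3,0]'; python3 -c "from h import *;rep()"
```

```text
clock: 5.38
ee_pos: [0.5411, 0.0006, 0.0452]
orientation: [3.135, -0.199, -0.0]
force: [-11.1, 0.2, 21.5]
grip_width: 0.043
gripper_force: 66.2
st [-1.002e-01 -1.000e-04] z 0.0452 yaw -0.1267 tilt [-0.02 -0.01] F(stand) [-11.03  -1.23] 21.47 M [-0.12  2.19 -0.01]
```

```bash
python3 -m creep '[0,0,-0.0008,0,0,0,0, 0,0,-0.0008,0,0,0,0]'; python3 -c "from h import *;rep()"
```

```text
clock: 5.62
ee_pos: [0.5413, 0.0005, 0.0453]
orientation: [3.135, -0.199, 0.0]
force: [-4.1, -0.5, 6.4]
grip_width: 0.0433
gripper_force: 64.3
st [-0.1    -0.0001] z 0.0453 yaw -0.1267 tilt [ 0. -0.] F(stand) [-4.05 -0.98] 6.43 M [-0.1   0.69 -0.01]
```

```bash
python3 -m creep '[0.005,0,-0.0005,0,0,0,0, 0.011,0,-0.0005,0,0,0,0, 0.018,0,-0.0005,0,0,0,0, 0.025,0,-0.0005,0,0,0,0, 0.032,0,-0.0005,0,0,0,0, 0.037,0,-0.0005,0,0,0,0, 0.042,0,-0.0005,0,0,0,0, 0.045,0,-0.0005,0,0,0,0, 0.045,0,-0.0005,0,0,0,0]'; python3 -c "from h import *;rep()"
```

```text
clock: 6.75
ee_pos: [0.5859, -0.0051, 0.0455]
orientation: [-3.135, 0.199, 0.0]
force: [-0.1, -1.1, -3.7]
grip_width: 0.0427
gripper_force: 63.8
st [-0.055 -0.   ] z 0.0455 yaw -0.1266 tilt [-0.01  0.  ] F(stand) [ 0.   -1.14] -3.69 M [-0.    0.01  0.02]
```

```bash
python3 -m creep '[0.003,0,0,0,0,0,0, 0.006,0,0,0,0,0,0, 0.009,0,0,0,0,0,0, 0.012,0,0,0,0,0,0, 0.016,0,0,0,0,0,0, 0.02,0,0,0,0,0,0, 0.024,0,0,0,0,0,0, 0.028,0,0,0,0,0,0, 0.03,0,0,0,0,0,0, 0.03,0,0,0,0,0,0]'; python3 -c "from h import *;rep()"
```

```text
clock: 8.0
ee_pos: [0.6156, -0.0089, 0.0455]
orientation: [-3.135, 0.199, 0.0]
force: [-0.3, -0.2, -4.6]
grip_width: 0.043
gripper_force: 63.8
st [-0.0251 -0.    ] z 0.0455 yaw -0.1266 tilt [-0.01  0.  ] F(stand) [-0.23 -0.28] -4.64 M [-0.03  0.04 -0.02]
```

```bash
python3 -m creep '[0.003,0,0,0,0,0,0, 0.006,0,0,0,0,0,0, 0.009,0,0,0,0,0,0, 0.012,0,0,0,0,0,0, 0.014,0,0,0,0,0,0, 0.016,0,0,0,0,0,0, 0.018,0,0,0,0,0,0, 0.019,0,0,0,0,0,0, 0.019,0,0,0,0,0,0]'; python3 -c "from h import *;rep()"
```

```text
clock: 9.12
ee_pos: [0.6345, -0.0113, 0.0455]
orientation: [-3.135, 0.199, 0.0]
force: [0.8, -0.2, -5.0]
grip_width: 0.0431
gripper_force: 63.8
st [-0.0061 -0.    ] z 0.0455 yaw -0.1266 tilt [-0.01  0.  ] F(stand) [ 0.78 -0.07] -4.97 M [-0.01  0.04 -0.01]
```

```bash
python3 -m creep '[0.001,0,0,0,0,0,0, 0.002,0,0,0,0,0,0, 0.003,0,0,0,0,0,0, 0.003,0,0,0,0,0,0]'; python3 -c "from h import *;rep()"
```

```text
clock: 9.62
ee_pos: [0.6375, -0.0117, 0.0456]
orientation: [-3.135, 0.199, -0.0]
force: [-0.6, -0.5, -4.7]
grip_width: 0.0428
gripper_force: 63.8
st [-0.003 -0.   ] z 0.0456 yaw -0.1267 tilt [0. 0.] F(stand) [-0.57 -0.6 ] -4.69 M [-0.01 -0.02  0.04]
```

```bash
for i in 1; do python3 -m creep '[0.0005,0,0,0,0,0,0, 0.001,0,0,0,0,0,0, 0.001,0,0,0,0,0,0]'; python3 -c "from h import *;rep()"; done; python3 -m creep '[0.0005,0,0,0,0,0,0, 0.001,0,0,0,0,0,0]'; python3 -c "from h import *;rep()"
```

```text
clock: 10.0
ee_pos: [0.6385, -0.0118, 0.0456]
orientation: [-3.135, 0.199, 0.0]
force: [-0.2, 0.9, -4.5]
grip_width: 0.0428
gripper_force: 63.8
st [-0.0021 -0.    ] z 0.0456 yaw -0.1266 tilt [-0.  0.] F(stand) [-0.28  0.89] -4.53 M [-0.07 -0.03  0.02]
clock: 10.25
ee_pos: [0.6394, -0.0119, 0.0456]
orientation: [-3.135, 0.199, 0.0]
force: [-0.2, -0.0, -4.5]
grip_width: 0.043
gripper_force: 63.8
st [-0.0011 -0.    ] z 0.0456 yaw -0.1266 tilt [-0.01  0.  ] F(stand) [-0.23 -0.05] -4.48 M [-0.06  0.03  0.05]
```

```bash
python3 -m creep '[0.0005,0,0,0,0,0,0, 0.001,0,0,0,0,0,0, 0.001,0,0,0,0,0,0]'; python3 -c "from h import *;rep()"
```

```text
clock: 10.62
ee_pos: [0.6402, -0.012, 0.0455]
orientation: [-3.135, 0.199, 0.001]
force: [-2.2, 0.2, -3.6]
grip_width: 0.0425
gripper_force: 63.8
st [-0.0003 -0.    ] z 0.0455 yaw -0.1266 tilt [-0.03  0.01] F(stand) [-2.25 -0.05] -3.59 M [0.05 0.46 0.05]
```

```bash
python3 -m creep '[0.0004,0,0,0,0,0,0, 0.0004,0,0,0,0,0,0]'; python3 -c "from h import *;rep()"
```

```text
clock: 10.88
ee_pos: [0.6403, -0.012, 0.0455]
orientation: [3.135, -0.199, -0.002]
force: [-5.5, -0.2, -1.5]
grip_width: 0.0429
gripper_force: 63.7
st [-0.0002 -0.    ] z 0.0455 yaw -0.1265 tilt [-0.06  0.  ] F(stand) [-5.41 -0.92] -1.47 M [ 0.12  1.2  -0.02]
```

```bash
python3 -m creep '[0.0003,0,0,0,0,0,0, 0.0006,0,0,0,0,0,0, 0.0006,0,0,0,0,0,0]'; python3 -c "from h import *;rep()"
```

```text
clock: 11.25
ee_pos: [0.6405, -0.012, 0.0455]
orientation: [3.135, -0.199, -0.003]
force: [-10.1, 1.8, 3.4]
grip_width: 0.0427
gripper_force: 63.8
st [0. 0.] z 0.0455 yaw -0.1265 tilt [-0.12  0.01] F(stand) [-10.23   0.47] 3.4 M [ 0.11  2.11 -0.05]
```

```bash
python3 -m creep '[0.0003,0,0,0,0,0,0, 0.0003,0,0,0,0,0,0, 0.0003,0,0,0,0,0,0]'; python3 -c "from h import *;rep()"
```

```text
clock: 11.62
ee_pos: [0.6406, -0.012, 0.0455]
orientation: [3.135, -0.199, -0.004]
force: [-11.4, 0.9, 5.0]
grip_width: 0.0423
gripper_force: 64.0
st [ 0.0001 -0.    ] z 0.0455 yaw -0.1265 tilt [-0.14  0.  ] F(stand) [-11.42  -0.54] 4.98 M [ 0.23  2.54 -0.05]
```

```bash
python3 -m creep '[0.0003,0,0,0,0,0,0, 0.0003,0,0,0,0,0,0, 0.0003,0,0,0,0,0,0]'; python3 -c "from h import *;rep()"
```

```text
clock: 12.0
ee_pos: [0.6407, -0.012, 0.0456]
orientation: [3.135, -0.199, -0.005]
force: [-13.0, 0.5, 6.4]
grip_width: 0.0427
gripper_force: 64.1
st [ 0.0002 -0.    ] z 0.0456 yaw -0.1265 tilt [-0.17  0.  ] F(stand) [-12.93  -1.18] 6.44 M [ 0.17  2.98 -0.03]
```

```bash
python3 -m creep '[0,0,0,0,0,0,0.75, 0,0,0,0,0,0,0.75, 0,0,0,0,0,0,0.75, 0,0,-0.02,0,0,0,0.75, 0,0,-0.06,0,0,0,0.75, 0,0,-0.11,0,0,0,0.75, -0.06,0,-0.15,0,0,0,0.75, -0.10,0,-0.15,0,0,0,0.75, -0.10,0,-0.15,0,0,0,0.75, -0.10,0,-0.15,0,0,0,0.75]'
python3 - <<'E'
from h import *
rep();c=snap('wrist','w4')
a=Q[2];R=np.array([[np.cos(a),-np.sin(a)],[np.sin(a),np.cos(a)]])
f=lambda x,y,z:np.r_[R@np.array([x,y])+Q[:2],z]
print(proj(c,[f(-.001,0,.098),f(-.117,-.142,.082),f(-.04,-.052,.036)]))
E
```

```text
clock: 13.25
ee_pos: [0.5435, 0.0003, 0.1968]
orientation: [-3.135, 0.199, -0.003]
force: [0.0, -0.5, 0.8]
grip_width: 0.0638
gripper_force: 0.0
st [-0.0978 -0.    ] z 0.1968 yaw -0.1267 tilt [ 0.1 -0. ] F(stand) [ 0.09 -0.52] 0.78 M [-0.05 -0.05  0.  ]
[[256.03989846  49.2022036 ]
 [429.45487112 204.40845836]
 [315.94750054 102.70295927]]
```

View pics/w4.png

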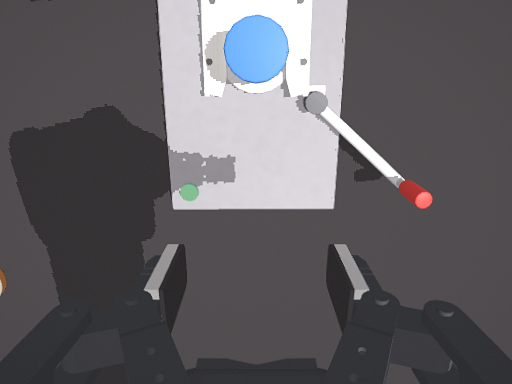

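The cup is seated, with its cap at (256,49) as predicted. The knob's top is at (424,200) and the pivot at (316,102). Next I'll compute the pose that cages the knob, with tool x radial.

Run:
```python
from h import *
c=pickle.load(open('w4.pkl','rb'))
k=st(ray(c,424,200,.082));p=np.array([-.040,-.052]);print('knob',k,'pivot seen',st(ray(c,316,102,.036)))
d=k-p;phi=np.arctan2(d[1],d[0])%(2*np.pi);print('r',np.hypot(*d),'theta',phi-np.pi/2)
k=p+.112*np.array([np.cos(phi),np.sin(phi)])
sh=k-st(c['s']['ee_pos']);print('knob',k,'tool shift dx,dy',sh[0],-sh[1],'turn world deg',np.degrees(phi))
```

```text
knob [-0.11314674 -0.13677414] pivot seen [-0.03940195 -0.05201653]
r 0.11196919504468464 theta 2.4296898518437997
knob [-0.11316687 -0.13679746] tool shift dx,dy -0.01534611057783275 0.1367638081688239 turn world deg 229.210974036416
```

```bash
python3 -m creep '[0,0.05,-0.02,0,0,-10,0.6, -0.01,0.1,-0.02,0,0,-20,0.6, -0.0155,0.137,-0.02,0,0,-30,0.6, -0.0155,0.137,-0.02,0,0,-40,0.6, -0.0155,0.137,-0.02,0,0,-50,0.6, -0.0155,0.137,-0.02,0,0,-60,0.6, -0.0155,0.137,-0.02,0,0,-70,0.6, -0.0155,0.137,-0.02,0,0,-80,0.6, -0.0155,0.137,-0.02,0,0,-90,0.6, -0.0155,0.137,-0.02,0,0,-100,0.6]'; python3 -m creep '[0,0,0,0,0,-10,0.6, 0,0,0,0,0,-20,0.6, 0,0,0,0,0,-30,0.6, 0,0,0,0,0,-40,0.6, 0,0,0,0,0,-50,0.6, 0,0,0,0,0,-60,0.6, 0,0,0,0,0,-70,0.6, 0,0,0,0,0,-80,0.6, 0,0,0,0,0,-90,0.6, 0,0,0,0,0,-100,0.6]'; python3 -m creep '[0,0,0,0,0,-10,0.6, 0,0,0,0,0,-20,0.6, 0,0,0,0,0,-29,0.6, 0,0,0,0,0,-29,0.6, 0,0,0,0,0,-29,0.6]'
python3 - <<'E'
from h import *
rep();s=bot.get_state();print(s['joint_pos'].round(2));T=cv2.Rodrigues(s['orientation'])[0]
a=Q[2];R=np.array([[np.cos(a),-np.sin(a)],[np.sin(a),np.cos(a)]])
k=R@np.array([-.1132,-.1368])+Q[:2];e=np.r_[k,.055]-s['ee_pos'];print('to go in tool',T.T@e,'yaw should',np.radians(229.2-360)+Q[2])
E
```

```text
clock: 14.55
ee_pos: [0.5108, -0.1338, 0.2154]
orientation: [-2.161, -2.279, -0.0]
force: [0.8, -0.1, 1.0]
grip_width: 0.0514
gripper_force: 0.0
clock: 15.8
ee_pos: [0.5108, -0.1339, 0.2155]
orientation: [-0.357, 3.121, 0.002]
force: [0.7, -0.1, 0.3]
grip_width: 0.0513
gripper_force: 0.0
clock: 16.42
ee_pos: [0.5104, -0.1338, 0.2155]
orientation: [-1.113, 2.938, 0.001]
force: [0.0, -0.9, -0.5]
grip_width: 0.0514
gripper_force: 0.0
st [-0.1137 -0.1372] z 0.2155 yaw -2.4172 tilt [-0.01  0.04] F(stand) [ 0.12 -0.93] -0.54 M [ 0.01 -0.02 -0.03]
[ 0.85  0.35 -0.79  1.85  0.29  1.05  2.24]
to go in tool [-0.00058529 -0.00017622  0.16049042] yaw should -2.409590661608583
```

```bash
python3 -m creep '[0,0,0.05,0,0,0,0.6, 0,0,0.1,0,0,0,0.6, 0,0,0.13,0,0,0,0.6, 0,0,0.15,0,0,0,0.6, 0,0,0.16,0,0,0,0.6, 0,0,0.16,0,0,0,0.6, 0,0,0.16,0,0,0,0.28, 0,0,0.16,0,0,0,0.28, 0,0,0.16,0,0,0,0.28]'; python3 -c "from h import *;rep()
for a in (6,12,18,24,30,36,42,48,54,60): print(a,(-.112*(1-np.cos(np.radians(a)))).round(4),(.112*np.sin(np.radians(a))).round(4))"
```

```text
clock: 17.55
ee_pos: [0.5103, -0.1337, 0.056]
orientation: [-1.119, 2.935, -0.001]
force: [-0.4, 0.3, -0.2]
grip_width: 0.0238
gripper_force: 0.0
st [-0.1137 -0.1372] z 0.056 yaw -2.4133 tilt [ 0.03 -0.02] F(stand) [-0.45  0.22] -0.21 M [-0.03  0.    0.  ]
6 -0.0006 0.0117
12 -0.0024 0.0233
18 -0.0055 0.0346
24 -0.0097 0.0456
30 -0.015 0.056
36 -0.0214 0.0658
42 -0.0288 0.0749
48 -0.0371 0.0832
54 -0.0462 0.0906
60 -0.056 0.097
```

```bash
python3 -m creep '[-0.0006,0.0117,0,0,0,6,0.28, -0.0024,0.0233,0,0,0,12,0.28, -0.0055,0.0346,0,0,0,18,0.28, -0.0097,0.0456,0,0,0,24,0.28, -0.015,0.056,0,0,0,30,0.28, -0.0214,0.0658,0,0,0,36,0.28, -0.0288,0.0749,0,0,0,42,0.28, -0.0371,0.0832,0,0,0,48,0.28, -0.0462,0.0906,0,0,0,54,0.28, -0.056,0.097,0,0,0,60,0.28]'
python3 - <<'E'
from h import *
rep();print(bot.get_state()['joint_pos'].round(2))
p=st(bot.get_state()['ee_pos'])-[-.04,-.052];print(np.hypot(*p),np.degrees(np.arctan2(p[1],p[0]))%360-90)
E
```

```text
clock: 18.8
ee_pos: [0.4873, -0.0237, 0.0558]
orientation: [0.504, 3.101, -0.0]
force: [0.6, -1.5, -0.5]
grip_width: 0.0244
gripper_force: 0.4
st [-0.1505 -0.0309] z 0.0558 yaw 2.8194 tilt [-0.   -0.01] F(stand) [ 0.82 -1.39] -0.48 M [-0.22 -0.07 -0.01]
[ 0.35  0.47 -0.43  2.07  0.31  0.66  0.96]
0.11246267605090939 79.19442937127315
```

```bash
python3 -m creep '[-0.0006,0.0117,0,0,0,6,0.28, -0.0024,0.0233,0,0,0,12,0.28, -0.0055,0.0346,0,0,0,18,0.28, -0.0097,0.0456,0,0,0,24,0.28, -0.015,0.056,0,0,0,30,0.28, -0.0214,0.0658,0,0,0,36,0.28, -0.0288,0.0749,0,0,0,42,0.28, -0.0371,0.0832,0,0,0,48,0.28, -0.0462,0.0906,0,0,0,54,0.28, -0.056,0.097,0,0,0,60,0.28]'
python3 - <<'E'
from h import *
rep();print(bot.get_state()['joint_pos'].round(2))
p=st(bot.get_state()['ee_pos'])-[-.04,-.052];print(np.hypot(*p),np.degrees(np.arctan2(p[1],p[0]))%360-90)
E
```

```text
clock: 20.05
ee_pos: [0.5711, 0.051, 0.0557]
orientation: [-1.986, -2.434, -0.0]
force: [-1.1, -0.2, -0.6]
grip_width: 0.0238
gripper_force: 0.5
st [-0.0768  0.0538] z 0.0557 yaw 1.7726 tilt [-0.02  0.01] F(stand) [-1.09 -0.32] -0.55 M [-0.02  0.2  -0.02]
[-0.01  0.56 -0.17  1.87  0.14  0.73 -0.05]
0.11199322593806785 19.194487352802128
```

```bash
python3 -m creep '[-0.0006,0.0117,0,0,0,6,0.28, -0.0024,0.0233,0,0,0,12,0.28, -0.004,0.0291,0,0,0,15,0.28, -0.0055,0.0346,0,0,0,18,0.28, -0.0068,0.0383,0,0,0,20,0.28, -0.0075,0.0401,0,0,0,21,0.28, -0.0075,0.0401,0,0,0,21,0.28]'
python3 - <<'E'
from h import *
rep()
p=st(bot.get_state()['ee_pos'])-[-.04,-.052];print(np.hypot(*p),np.degrees(np.arctan2(p[1],p[0]))%360-90)
E
```

```text
clock: 20.92
ee_pos: [0.6117, 0.0514, 0.0556]
orientation: [2.393, 2.035, -0.0]
force: [-0.0, -0.2, 0.4]
grip_width: 0.0241
gripper_force: 0.0
st [-0.0366  0.0593] z 0.0556 yaw 1.4095 tilt [ 0. -0.] F(stand) [ 0.   -0.23] 0.38 M [ 0.01 -0.05 -0.01]
0.11133490806656185 -1.7561244858632676
```

Now small steps along tool y until the end stop is felt.

```bash
python3 -m creep '[0,0.001,0,0,0,0,0.28, 0,0.002,0,0,0,0,0.28, 0,0.002,0,0,0,0,0.28]'; python3 -c "from h import *;rep()"; python3 -m creep '[0,0.001,0,0,0,0,0.28, 0,0.001,0,0,0,0,0.28]'; python3 -c "from h import *;rep()"
```

```text
clock: 21.3
ee_pos: [0.6137, 0.0512, 0.0556]
orientation: [-2.393, -2.035, -0.0]
force: [1.0, -0.3, -0.6]
grip_width: 0.0237
gripper_force: 0.1
st [-0.0346  0.0593] z 0.0556 yaw 1.4094 tilt [0. 0.] F(stand) [ 1.01 -0.17] -0.55 M [ 0.05 -0.01  0.01]
clock: 21.55
ee_pos: [0.6141, 0.0511, 0.0554]
orientation: [-2.393, -2.035, 0.001]
force: [-5.0, 0.1, 3.4]
grip_width: 0.0241
gripper_force: 2.6
st [-0.0342  0.0593] z 0.0554 yaw 1.4094 tilt [-0.07  0.  ] F(stand) [-5.02 -0.57] 3.4 M [0.22 1.09 0.01]
```

```bash
python3 -m creep '[0,0.0004,0,0,0,0,0.28, 0,0.0004,0,0,0,0,0.28, 0,0.0004,0,0,0,0,0.28, 0,-0.003,0,0,0,0,0.28, 0,-0.0045,0,0,0,0,0.5, 0,-0.0045,0,0,0,0,0.5, 0,-0.0045,-0.03,0,0,0,0.5, 0,-0.0045,-0.08,0,0,0,0.5, 0,-0.0045,-0.14,0,0,0,0.5]'; python3 -m creep '[0,0,-0.05,0,0,0,0.5, -0.06,-0.06,-0.05,0,0,0,0.5, -0.06,-0.12,-0.05,0,0,0,0.5, -0.06,-0.14,-0.05,0,0,0,0.5, -0.06,-0.14,-0.05,0,0,0,0.5, -0.06,-0.14,-0.05,0,0,0,0.5]'
python3 - <<'E'
from h import *
rep();c=snap('wrist','w5');t=snap('top','top1');s0=pickle.load(open('top0.pkl','rb'))
a=Q[2];R=np.array([[np.cos(a),-np.sin(a)],[np.sin(a),np.cos(a)]])
f=lambda x,y,z:np.r_[R@np.array([x,y])+Q[:2],z]
P=[f(-.001,0,.098),f(-.04,.06,.082),f(-.04,-.052,.036)];print(proj(c,P),proj(t,P))
w=c['color'];v=cv2.resize(t['color'][100:290,90:410],(512,304));cv2.imwrite('pics/fin.png',np.r_[w[:296],v])
E
```

```text
clock: 22.68
ee_pos: [0.6097, 0.0516, 0.1965]
orientation: [-2.393, -2.034, 0.002]
force: [0.3, 0.6, 0.2]
grip_width: 0.0429
gripper_force: 0.0
clock: 23.42
ee_pos: [0.4629, 0.015, 0.2459]
orientation: [2.393, 2.035, 0.001]
force: [0.3, -0.3, -0.3]
grip_width: 0.0425
gripper_force: 0.0
st [-0.1795  0.0043] z 0.2459 yaw 1.4092 tilt [0.05 0.  ] F(stand) [ 0.31 -0.24] -0.27 M [ 0.01 -0.01 -0.01]
[[455.62083702 169.86767413]
 [412.29432737 101.06131371]
 [384.25703581 201.59198523]] [[256.61755286 179.34025748]
 [232.36317854 191.18540124]
 [273.12057651 198.79125802]]
```

View pics/fin.png

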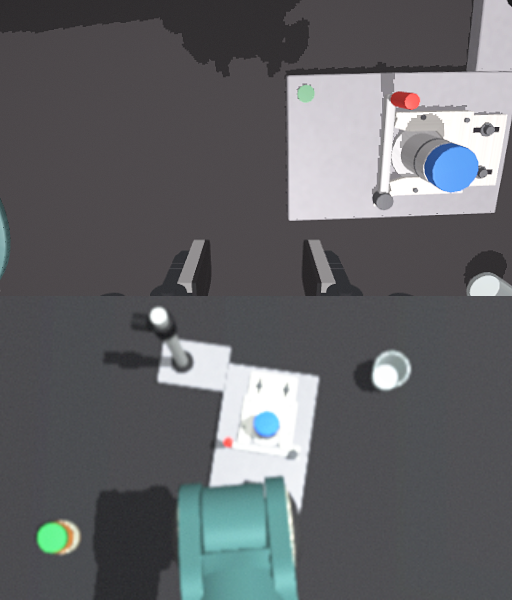

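The keeper lies across the mouth, with the knob at (411,101) against a predicted (412,101). The jar and beaker haven't moved. The cap, at about (452,168), is roughly 3 px off the prediction, so I'll check it numerically.

Run:
```python
from h import *
for n in('w4','w5'):
    c=pickle.load(open(n+'.pkl','rb'));h=cv2.cvtColor(c['color'],cv2.COLOR_BGR2HSV)
    m=cv2.inRange(h,(100,120,60),(125,255,255));k,l,s,ce=cv2.connectedComponentsWithStats(m);i=1+s[1:,4].argmax()
    ct=max(cv2.findContours((l==i).astype(np.uint8),0,2)[0],key=len);(u,v),r=cv2.minEnclosingCircle(ct)
    # model: silhouette of cap cylinder z .083-.098 at (x,y) fit by projection of rims
    from scipy.optimize import least_squares
    a=Q[2];R=np.array([[np.cos(a),-np.sin(a)],[np.sin(a),np.cos(a)]]);t=np.linspace(0,6.28,60)
    def cen(q):
        xy=np.c_[q[0]+.022*np.cos(t),q[1]+.022*np.sin(t)]@R.T+Q[:2]
        return proj(c,np.c_[xy,np.full(60,.098)]).mean(0)
    print(n,s[i],ce[i],(u,v,r),'proj cen at(-.001,0)',cen([-.001,0]),'from bbox/moments:',st(ray(c,*ce[i],.098)).round(4),st(ray(c,u,v,.098)).round(4))
    m=cv2.inRange(h,(0,150,100),(8,255,255));print('red',cv2.minEnclosingCircle(cv2.findNonZero(m)))
c=pickle.load(open('w5.pkl','rb'));b=lambda u,v:st(ray(c,u,v,.033))
print('bar edges',b(383,190),b(389,100))
```

```text
w4 [ 224   15   65   68 2972] [252.55148048  48.43102288] (256.0, 48.5, 33.738059997558594) proj cen at(-.001,0) [256.0406329   48.29067348] from bbox/moments: [-0.0005  0.0023] [-0.0006  0.    ]
red ((415.1511535644531, 193.60076904296875), 17.937015533447266)
w5 [ 425  143   54   49 1994] [451.05967904 167.0772317 ] (451.2735900878906, 167.5, 26.84317970275879) proj cen at(-.001,0) [455.90377909 169.61626753] from bbox/moments: [-0.0057  0.0027] [-0.0054  0.0023]
red ((405.0, 99.0), 14.14223575592041)
bar edges [-0.04139371 -0.0393871 ] [-0.04250057  0.05770579]
```

```bash
python3 -c "from h import *;print(bot.hand_in())"
```

```text
the job is handed in; nothing more can be done
None
```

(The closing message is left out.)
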